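# Switch on the rover with its square key

## Robot

A 7-joint arm with a two-finger parallel gripper is mounted at the origin on the work surface. World frame = base frame: x ahead of the robot, y to its left, z up, the work surface at z = 0. Lengths are in m, angles in rad, forces in N, time in s.
With the tool pointing down it reaches from about 0.425 to 1.025 m from the base axis. Payload 9.4 kg.
Tool frame: the origin (TCP) lies at the very end of the fingers, on their centre line; the grasp point (between the pads) lies arm.pinch_z behind it (arm.pinch_z is the distance from the TCP to the grasp point, in m); y points along the fingers, x is the direction in which the jaws open and shut, and the axes are right-handed (so a half turn about y gives the same grasp; the last joint's range is limited). The gripper opens to 93 mm and grips with 3 to 60 N. Pads are 15 mm wide; open, the fingers measure 128 mm over their backs; the gripper's body (75 mm by 188 mm) begins 65 mm behind the grasp point.
Start: joints at [1.203, 0.599, -0.003, 1.599, 0.002, 0.943, -0.08], TCP at [0.208, -0.695, 0.186] pointing down, gripper open.
Joint ranges: [-2.57, 2.57], [-0.35, 1.97], [-1.29, 1.29], [0.11, 2.56], [-1.05, 4.19], [0.11, 1.86], [-2.63, 2.63]. Speed limits (rad/s): [2.22, 2.22, 3.01, 3.01, 3.14, 3.14, 3.14].

## Interface

Orientations are given as a unit quaternion [x, y, z, w].
In Python, from bench import arm gives the robot as it stands.
- The arm moves only by the tool jog_arm, never from a script. Its argument "rows" is a list of rows, each a list of 3 entries, a list of its own where there are three numbers: the shift along the tool's x, y, z in mm, then the turn, a rotation vector about the tool's x, y, z in rad, then the finger opening in mm, from 0 to 93. In form: [[[x, y, z], [ax, ay, az], claw], ...]. A call has 1 to 8 rows; each row is the pose to reach, as a shift and turn from the pose commanded when the call began, along the tool's axes at that moment; what a row does not reach only later rows make up. A row lasts 1/8 s, in which the tool goes at most 62.5 mm and 10.7 degrees, less where a joint would pass 70% of its speed; a pose out of reach is approached as far as the arm can. A call with a gripper value outside its range is refused whole. The fingers move at their own pace and stop on an object; "force" is the grip in N (left out, the last holds). Time passes only in rows, so rows that repeat a pose let the fingers close. It gives the time, the measured TCP pose, the force and the opening at its end, in the units of the state.
- arm.get_obs(): the state, without advancing time (a new reading comes with each control period).
- arm.read_camera(name): name is "scene" or "top" or "wrist"; returns a dict with "image" (384x512x3 uint8, blue, green, red), "K" (3x3 intrinsics, pixels), "k1" (the pictures are not rectified: a ray, as slopes to the right and down, at radius r is drawn at 1 + k1 r^2 times it, then the intrinsics apply), "eye" and "attitude" of the camera in the world; the wrist camera has in their place "mount" (4x4, takes a point from camera to tool coordinates, whose origin is the TCP and whose axes are the tool frame's). Camera axes: x right, y down, z forward; pixel columns grow to the right and rows downward; lengths in m; the calibration is good to about 2 mm. A picture is of the moment at which its call begins: read the wrist's pose just before it. There is no depth.
- arm.hand_in(): hands the job in, once; it reports no verdict.
The state is a dict: "time_s": time; "q": joint angles; "qd": joint speeds; "joint_torque": joint torques, N m; "eef_pos": TCP position; "tcp_rot": TCP orientation; "ft_force": force on the tool from outside, world axes, zero at the start; "torque": the same for the moment, N m; "gripper_width": finger opening in m.
Only numpy, scipy, OpenCV 4.12 (cv2) and the standard library are available. Lean on these libraries where they do the work, as an engineer would, in place of code of your own. Each camera call takes 0.05 s, during which the arm holds its last target. There are 200 camera calls.

## Task

Switch on the little black rover: take the orange square key out of the wooden rack, put it fully down into the square brass socket on the rover's deck, and use it to turn the socket clockwise (seen from above) as far as it goes. Leave the key sitting upright in the socket, and leave the blue key in its place in the rack.

Things in the scene. Friction and masses are not known exactly. Their poses are not given: they have to be found in the camera images.
- square_key: Orange key, upright in a rack well, 74 mm tall, 90 g. Bottom up: steel shank 20 mm square, 30 long, lowest 10 tapering to an 11 mm tip; flange 40 mm across, 8 mm thick, resting on the rack; flat wing 12 mm thick, 46 wide, 36 high (grip across the 12). Origin: centre of the tip, 15 mm above the table at the start. z up to the wing; wing's 46 mm along y, 12 mm along x; shank faces square to x and y.
- round_key: Blue bystander key, same axes and handle, round 20 mm shank; to be left in the rack. Rack: fixed wooden block 64 x 214 mm, 45 mm high, turned up to 20 degrees, three wells 28 mm square and 36 mm deep in a row 70 mm apart. The keys stand in the two end wells, which is which varies, wings along the row within 9 degrees; the middle well is empty.
- socket (a point): Centre of the mouth of the square brass socket, 100 mm above the table. Hole 26 mm square, 32 mm deep; the shank has 3 mm play each way and twists 22 degrees either way before it carries the socket round. Fully home, the flange rests on the brass and the tip is 30 mm below this point. z up; x, y square to the hole's sides, turning with it. A white mark on the brass lies towards -x.
- key_switch (a joint): Angle of the brass socket: 0 off (white mark at red dot), 0.95 rad on, at its stop (green dot); grows clockwise from above; starts at 0 to 0.15, friction 0.06 N m, stays put. The 46 mm square brass face is sunk 5 mm in a round grey housing, 92 mm outside, 72 inside, on the deck of a fixed black rover yawed up to 23 degrees; its lidar tower, 156 mm high, is 115 mm off on its -y side.
Mind the look-alikes: they are no part of the job. There is more than one size of the square_key; the one meant has the size given above.

How it is judged:
On the way:
1. the orange key is well into the socket (tip 10 mm deep) before the switch is turned on (z of square_key in the frame of socket below -0.01 m and horizontal distance between square_key and socket below 0.01 m and value of joint key_switch below 0.5 rad), for 0.1 s.
At the end, for the whole second after the job is handed in: Switch within 10 degrees of its on stop (over 0.78 rad); orange key in the socket, tip 22 mm or more below the mouth and within 10 mm of its centre, upright within 11 degrees, at rest; blue key upright in the rack (within 11 degrees), within 30 mm of its start (value of joint key_switch above 0.78 rad and z of square_key in the frame of socket below -0.022 m and horizontal distance between square_key and socket below 0.01 m and angle between each of square_key, round_key's own z axis and vertical below 0.2 rad and linear speed of square_key below 0.02 m/s and distance of round_key from where it was at the start of the episode below 0.03 m); the robot touches nothing.
It fails at once if the socket is turned without the orange key being in it (value of joint key_switch above 0.5 rad and z of square_key in the frame of socket above -0.006 m).
It fails at once if the blue key is moved from its place by more than 30 mm (distance of round_key from where it was at the start of the episode above 0.03 m).
It also fails if it takes over 42 s, if anything falls off the work surface, if the arm or the gripper's body presses on something with over 40 N, if the wrist force passes 120 N, or if a joint passes its speed limit or range.

## Working session

There is one attempt and no reset: what is moved stays moved. The work goes in short steps, Python scripts to look and compute and a tool call to move; the robot and the scene stay as the last step left them, time stands still between calls to the robot, and variables do not carry over. Pictures are saved under pics/ and viewed, about 8 in all and at most 12, crops included, and the job is handed in when it is done.

Besides the shell and the picture viewer there is one more tool, called after "Request:" as a command line: name --argument value ..., lists and objects as JSON in quotes. jog_arm: Moves the arm, as the interface text tells. Its arguments: {"type":"object","properties":{"rows":{"type":"array","items":{"type":"array"}},"force":{"type":"number"}},"required":["rows"]}

```bash
ls; mkdir -p pics
cat > h.py <<'E'
import numpy as np,cv2
from scipy.spatial.transform import Rotation as R
from bench import arm
def cam(n):
    o=arm.get_obs(); c=arm.read_camera(n)
    if n=='wrist':
        T=np.eye(4);T[:3,:3]=R.from_quat(o['tcp_rot']).as_matrix();T[:3,3]=o['eef_pos'];T=T@np.array(c['mount'])
        c['Rm'],c['e']=T[:3,:3],T[:3,3]
    else:
        a=np.array(c['attitude']); c['Rm']=a if a.shape==(3,3) else R.from_quat(a).as_matrix(); c['e']=np.array(c['eye'])
    return c
def ray(c,uv):
    p=cv2.undistortPoints(np.array(uv,float).reshape(-1,1,2),np.array(c['K']),np.array([c['k1'],0,0,0,0.])).reshape(-1,2)
    return np.c_[p,np.ones(len(p))]@c['Rm'].T
def plane(c,uv,z):
    d=ray(c,uv); return c['e']+d*((z-c['e'][2])/d[:,2])[:,None]
def proj(c,P):
    q=(np.atleast_2d(P)-c['e'])@c['Rm']; s=q[:,:2]/q[:,2:]; s=s*(1+c['k1']*(s**2).sum(1,keepdims=True))
    K=np.array(c['K']); return s@K[:2,:2].T+K[:2,2]
E
python3 - <<'E'
from h import *
o=arm.get_obs();print(o['eef_pos'],o['tcp_rot'],o['gripper_width'],arm.pinch_z)
for n in('top','scene','wrist'):
    c=cam(n);cv2.imwrite(f'pics/{n}0.png',c['image']);print(n,c['e'],c['Rm'].round(3).tolist(),c['k1'],c['K'])
E
```

```text
pics
[ 0.20767704 -0.69403002  0.18464021] [-0.56688625  0.42275006 -0.42177875  0.56747251] 0.09274087967148062 0.0188
top [0.34861688 0.09013117 1.15181358] [[-0.022, -0.986, 0.164], [-1.0, 0.02, -0.017], [0.013, -0.165, -0.986]] -0.11442489710511713 [[483.25775947   0.         256.99703515]
 [  0.         483.25775947 190.25052101]
 [  0.           0.           1.        ]]
scene [ 0.95668993 -0.39700072  0.66899158] [[0.715, 0.471, -0.518], [0.699, -0.472, 0.537], [0.008, -0.746, -0.666]] -0.039241058717068275 [[404.20801505   0.         252.16197423]
 [  0.         404.20801505 196.35294683]
 [  0.           0.           1.        ]]
wrist [ 0.2854704  -0.67124844  0.38313492] [[0.287, -0.917, -0.279], [-0.958, -0.274, -0.083], [-0.001, 0.291, -0.957]] -0.04365609736564018 [[316.18973205   0.         253.96844136]
 [  0.         316.18973205 190.34121343]
 [  0.           0.           1.        ]]
```

View pics/top0.png

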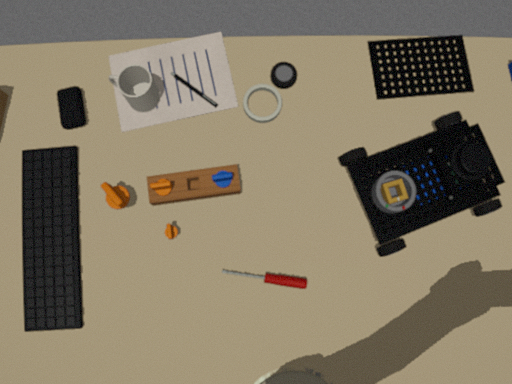

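View pics/scene0.png

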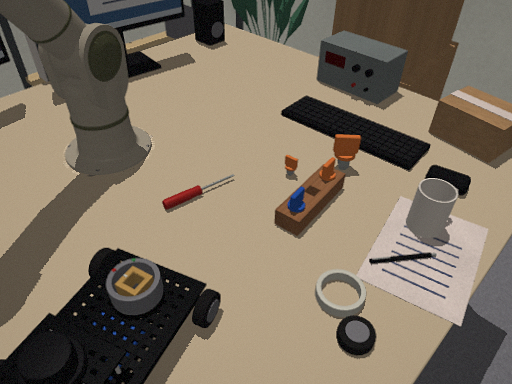

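Run:
```python
from h import *
c=cam('top');hsv=cv2.cvtColor(c['image'],cv2.COLOR_BGR2HSV)
def show(n,lo,hi,z,box):
    m=cv2.inRange(hsv,lo,hi);k=np.zeros_like(m);x0,y0,x1,y1=box;k[y0:y1,x0:x1]=m[y0:y1,x0:x1]
    N,l,s,cc=cv2.connectedComponentsWithStats(k)
    for i in range(1,N):
        if s[i,4]<25: continue
        p=np.argwhere(l==i)[:,::-1].astype(float);P=plane(c,p,z)[:,:2]
        r=cv2.minAreaRect(P.astype(np.float32)*1000);w=np.linalg.eigh(np.cov(P.T))[1][:,1]
        print(n,cc[i].round(1),s[i,4],'P',P.mean(0).round(4),'rect',np.round(r[0],1),np.round(r[1],1),round(r[2],1),'axis',np.degrees(np.arctan2(w[1],w[0])).round(1))
show('orange',(5,180,120),(18,255,255),.06,(80,160,200,260))
show('blue',(105,120,80),(130,255,255),.06,(200,160,250,200))
show('rack',(3,80,40),(18,200,175),.045,(140,150,250,215))
show('brass',(15,100,100),(32,255,255),.1,(365,165,430,220))
k=c['image'][140:260,340:512]; a=cv2.resize(k,None,fx=4,fy=4,interpolation=cv2.INTER_CUBIC);cv2.imwrite('pics/rov.png',a)
```

```text
orange [161.3 186.6] 256 P [0.5437 0.2914] rect [541.7 292.4] [40.4 46.6] 23.8 axis 76.3
orange [111.7 196.5] 264 P [0.523  0.4064] rect [523.2 409.4] [71.3 27.9] 41.6 axis -146.4
orange [123.9 190.8] 61 P [0.5356 0.3782] rect [536.3 377.6] [35.4 10.9] 40.9 axis -138.2
orange [168.4 231.2] 69 P [0.4407 0.2743] rect [441.2 275.3] [31.9 13.7] 0.2 axis -175.2
orange [174.6 231.1] 32 P [0.4407 0.2603] rect [439.9 259.3] [20.4  9.1] 0.2 axis -175.9
blue [222.4 178.3] 228 P [0.5601 0.1506] rect [559.8 152.7] [43.8 35.1] 88.8 axis 95.4
rack [193.2 184.9] 2232 P [0.5488 0.2196] rect [549.6 219.2] [ 72.3 217.9] 6.8 axis 96.5
brass [394.8 190.3] 329 P [ 0.5178 -0.2359] rect [ 517.  -235.8] [47.7 49.4] 15.3 axis 115.9
```

View pics/rov.png

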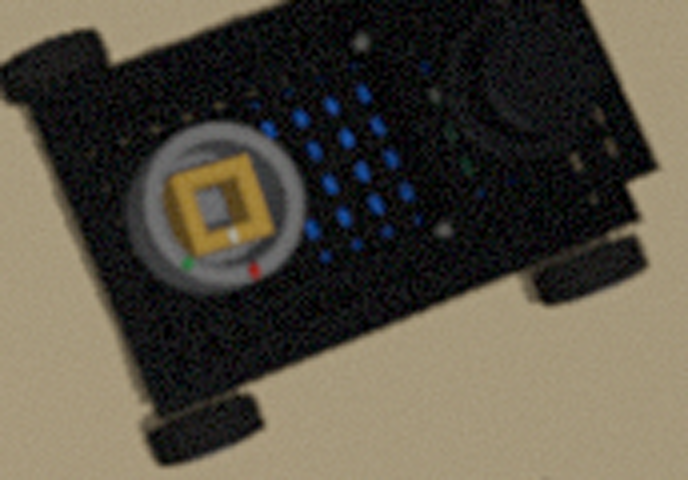

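```bash
cat >> h.py <<'E'
def tomove(P,yawx=None):
    """shift (mm) in tool axes to reach world TCP P and turn about tool y so that tool x has yaw yawx (deg), tool y down"""
    o=arm.get_obs();M=R.from_quat(o['tcp_rot']).as_matrix()
    s=M.T@(np.array(P)-o['eef_pos'])*1000
    t=None
    if yawx is not None:
        a=np.radians(yawx);x=np.array([np.cos(a),np.sin(a),0]);y=np.array([0,0,-1.]);W=np.c_[x,y,np.cross(x,y)]
        t=R.from_matrix(M.T@W).as_rotvec().round(4)
    print('pos',np.round(o['eef_pos'],4),'yawx',np.degrees(np.arctan2(M[1,0],M[0,0])).round(2),'shift',s.round(1),'turn',t,'q',np.round(o['q'],2))
E
python3 - <<'E'
from h import *
tomove([.52,-.2,.30],-40);tomove([.548,.23,.2],6.5)
E
```

```text
pos [ 0.2077 -0.6943  0.185 ] yawx -73.34 shift [-384.1 -114.7  440.9] turn [-2.000e-04 -5.819e-01 -9.000e-04] q [ 1.2   0.6  -0.    1.6   0.    0.94 -0.08]
pos [ 0.2077 -0.6943  0.185 ] yawx -73.34 shift [-787.9  -14.3  591. ] turn [-6.0000e-04 -1.3935e+00 -8.0000e-04] q [ 1.2   0.6  -0.    1.6   0.    0.94 -0.08]
```

Request:
jog_arm --rows '[[[-20, -50, 20], [0, -0.07, 0], 93], [[-60, -90, 70], [0, -0.14, 0], 93], [[-100, -115, 115], [0, -0.21, 0], 93], [[-140, -115, 160], [0, -0.28, 0], 93], [[-180, -115, 205], [0, -0.35, 0], 93], [[-220, -115, 250], [0, -0.42, 0], 93], [[-260, -115, 295], [0, -0.5, 0], 93], [[-300, -115, 340], [0, -0.58, 0], 93]]'

```text
time_s: 1.2
eef_pos: [0.4468, -0.3104, 0.3007]
tcp_rot: [0.665, -0.241, 0.242, -0.664]
ft_force: [0.5, 0.0, -0.5]
gripper_width: 0.0929
```

Run:
```python
from h import *
tomove([.548,.23,.2],6.5)
```

```text
pos [ 0.4468 -0.3104  0.3007] yawx -39.96 shift [-269.5  100.5  479.2] turn [ 3.000e-04 -8.109e-01  4.000e-04] q [ 0.7   0.27 -0.26  1.86  0.08  1.02 -0.29]
```

Run:
```python
from h import *
c=cam('wrist');I=c['image'];cv2.imwrite('pics/w1.png',I)
np.savez('w1.npz',**{k:c[k] for k in('image','Rm','e','K','k1')})
print(proj(c,[.517,-.236,.1]),c['e'])
```

```text
[[258.79144227  76.10845708]] [ 0.49872843 -0.24827609  0.49909983]
```

View pics/w1.png

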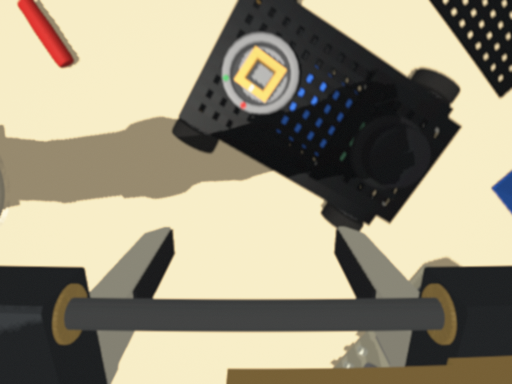

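Request:
jog_arm --rows '[[[-30, 0, 50], [0, -0.1, 0], 93], [[-60, 0, 102], [0, -0.2, 0], 93], [[-90, 0, 155], [0, -0.3, 0], 93], [[-120, 0, 207], [0, -0.4, 0], 93], [[-150, 0, 260], [0, -0.5, 0], 93], [[-180, 20, 315], [0, -0.6, 0], 93], [[-210, 40, 370], [0, -0.7, 0], 93], [[-240, 60, 425], [0, -0.81, 0], 93]]'

```text
time_s: 2.25
eef_pos: [0.5348, 0.1597, 0.243]
tcp_rot: [0.706, 0.04, -0.04, -0.706]
ft_force: [0.9, -1.1, 0.2]
gripper_width: 0.0928
```

Request:
jog_arm --rows '[[[10, 20, 40], [0, 0, 0], 93], [[20, 45, 72], [0, 0, 0], 93], [[20, 45, 72], [0, 0, 0], 93]]'

```text
time_s: 2.62
eef_pos: [0.5452, 0.2343, 0.1965]
tcp_rot: [-0.706, -0.039, 0.041, 0.706]
ft_force: [-0.0, 0.0, 0.7]
gripper_width: 0.0931
```

Run:
```python
from h import *
d=np.load('w1.npz');c={k:d[k] for k in d};c['k1']=float(c['k1'])
h=cv2.cvtColor(c['image'],cv2.COLOR_BGR2HSV)
m=cv2.inRange(h,(15,110,120),(32,255,255));k=np.zeros_like(m);k[35:115,215:305]=m[35:115,215:305]
ct=max(cv2.findContours(k,cv2.RETR_EXTERNAL,cv2.CHAIN_APPROX_NONE)[0],key=cv2.contourArea)
P=plane(c,ct.reshape(-1,2),.1)[:,:2].astype(np.float32)*1000
print('brass outer',cv2.minAreaRect(P))
print('grey hole/mark px', [tuple(x) for x in plane(c,[[248,90],[243,105],[225,77]],.1).round(4)])
tomove([.541,.29,.15],6.5)
c=cam('wrist');I=c['image'];cv2.imwrite('pics/w2.png',I)
np.savez('w2.npz',**{k:c[k] for k in('image','Rm','e','K','k1')})
h=cv2.cvtColor(I,cv2.COLOR_BGR2HSV);m=cv2.inRange(h,(5,180,100),(18,255,255))
N,l,s,cc=cv2.connectedComponentsWithStats(m)
for i in range(1,N):
    if s[i,4]>60:print(s[i],cc[i].round(1),plane(c,[cc[i]],.06).round(4))
a=cv2.resize(np.load('w1.npz')['image'][25:125,205:315],None,fx=3,fy=3,interpolation=cv2.INTER_CUBIC)
v=np.zeros((384,512+330,3),np.uint8);v[:,:512]=I;v[:300,512:]=a;cv2.imwrite('pics/v2.png',v[:,:800+42][:, :842])
cv2.imwrite('pics/v2.png',cv2.resize(v,(798,364),interpolation=cv2.INTER_AREA))
```

```text
brass outer ((519.1885986328125, -235.15750122070312), (46.92353057861328, 47.61638641357422), 15.184623718261719)
grey hole/mark px [(np.float64(0.4968), np.float64(-0.2399), np.float64(0.1)), (np.float64(0.4807), np.float64(-0.2494), np.float64(0.1)), (np.float64(0.4854), np.float64(-0.2108), np.float64(0.1))]
pos [0.5452 0.2343 0.1965] yawx 6.51 shift [ 2.3 46.6 55.8] turn [-0.0006  0.0002 -0.0032] q [-0.1   0.48 -0.57  1.87  0.33  0.89 -0.72]
[221   0  40  24 562] [236.8   8.8] [[0.5101 0.3916 0.06  ]]
[238   0  44  39 863] [262.9  22.3] [[0.5363 0.3826 0.06  ]]
[ 245   98   36   49 1201] [262.6 120.7] [[0.5473 0.2896 0.06  ]]
[151 110  34  24 527] [169.7 121.9] [[0.451  0.2777 0.06  ]]
```

View pics/v2.png

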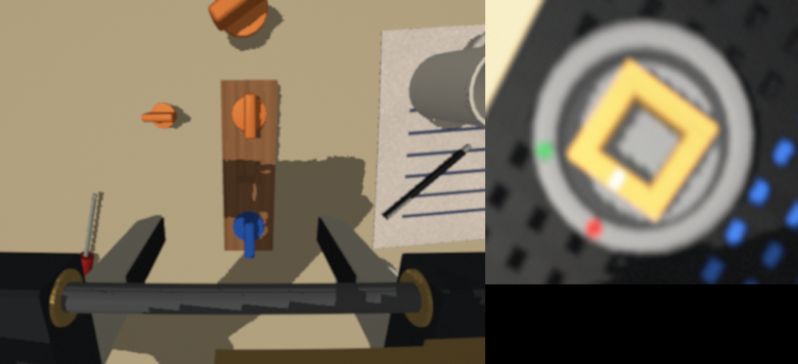

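Run:
```python
from h import *
d=np.load('w2.npz');I=d['image']
cv2.imwrite('pics/k2.png',cv2.resize(I[85:160,225:300],None,fx=8,fy=8,interpolation=cv2.INTER_CUBIC))
```

```text
(no output)
```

View pics/k2.png

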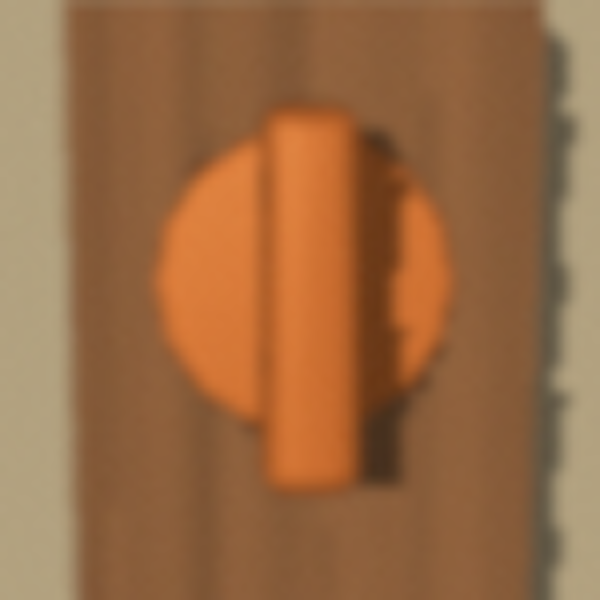

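Run:
```python
from h import *
d=np.load('w2.npz');c={k:d[k] for k in d};c['k1']=float(c['k1'])
f=lambda p:(np.array(p,float)+.5)/8-.5+[225,85]
A=plane(c,f([[310,110],[311,490],[268,300],[356,300]]),.089);print(A.round(4))
w=A[0]-A[1];print('wing yaw',np.degrees(np.arctan2(w[1],w[0])),np.linalg.norm(w),'ctr',A[:2].mean(0),A[2:].mean(0))
print('flange',plane(c,f([[157,282],[452,282]]),.053).mean(0))
C=(A[:2].mean(0)+A[2:].mean(0))/2
tomove([C[0],C[1],.057],np.degrees(np.arctan2(w[1],w[0]))-90)
```

```text
[[0.5445 0.3123 0.089 ]
 [0.5501 0.2681 0.089 ]
 [0.5422 0.2901 0.089 ]
 [0.5526 0.2913 0.089 ]]
wing yaw 97.11650964306254 0.04450908162703751 ctr [0.54729794 0.29023129 0.089     ] [0.54741926 0.29068046 0.089     ]
flange [0.5474175  0.29008288 0.053     ]
pos [0.5457 0.2326 0.1975] yawx 6.4 shift [  8.4 140.5  57.4] turn [ 0.0003 -0.0124 -0.0022] q [-0.1   0.48 -0.57  1.87  0.33  0.89 -0.72]
```

Request:
jog_arm --rows '[[[8, 30, 40], [0, -0.01, 0], 70], [[8, 60, 57], [0, -0.01, 0], 70], [[8, 100, 57], [0, -0.01, 0], 70], [[8, 130, 57], [0, -0.01, 0], 70], [[8, 140, 57], [0, -0.01, 0], 60], [[8, 140, 57], [0, -0.01, 0], 60]]'

```text
time_s: 3.42
eef_pos: [0.5486, 0.2888, 0.059]
tcp_rot: [0.706, 0.042, -0.042, -0.706]
ft_force: [-0.2, 0.0, 0.5]
gripper_width: 0.0605
```

Request:
jog_arm --rows '[[[0, 0, 0], [0, 0, 0], 0], [[0, 0, 0], [0, 0, 0], 0], [[0, 0, 0], [0, 0, 0], 0], [[0, 0, 0], [0, 0, 0], 0], [[0, 0, 0], [0, 0, 0], 0], [[0, 0, 0], [0, 0, 0], 0]]' --force 30

```text
time_s: 4.18
eef_pos: [0.548, 0.2897, 0.0584]
tcp_rot: [0.706, 0.042, -0.042, -0.706]
ft_force: [0.6, 0.6, 0.3]
gripper_width: 0.0046
```

Run:
```python
from h import *
tomove([.5473,.2903,.057],7.1)
c=cam('wrist');cv2.imwrite('pics/w3.png',c['image'])
```

```text
pos [0.548  0.2897 0.0584] yawx 6.88 shift [-0.6  1.4  0.7] turn [ 0.0001 -0.0038 -0.0002] q [-0.27  0.67 -0.47  1.93  0.48  0.65 -0.92]
```

View pics/w3.png

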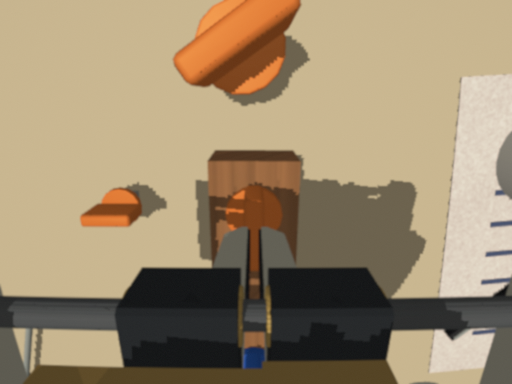

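Request:
jog_arm --rows '[[[0, 0, 0], [0, 0, 0], 0], [[0, 0, 0], [0, 0, 0], 0]]'

```text
time_s: 4.47
eef_pos: [0.548, 0.2896, 0.0584]
tcp_rot: [0.706, 0.042, -0.042, -0.706]
ft_force: [-0.1, 0.7, 0.3]
gripper_width: 0.0002
```

Run:
```python
from h import *
c=cam('wrist');cv2.imwrite('pics/w4.png',cv2.resize(c['image'][140:380,160:350],None,fx=3,fy=2.5,interpolation=cv2.INTER_CUBIC))
```

```text
(no output)
```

View pics/w4.png

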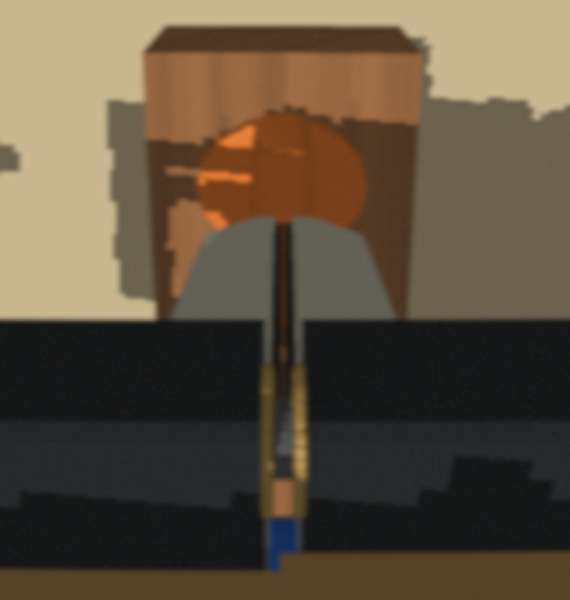

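Run:
```python
from h import *
c=cam('wrist');print(np.array(c['mount']).round(4),arm.get_obs()['eef_pos'])
f=lambda p:(np.array(p,float))/[3,2.5]+[160,140]
print('flange if z .053',plane(c,f([[197,183],[368,183],[283,113]]),.053).round(4))
print('rack far corners',plane(c,f([[145,52],[422,52]]),.045).round(4))
d=np.load('w2.npz');b={k:d[k] for k in d};b['k1']=float(b['k1'])
print('rack far corner w2',plane(b,np.array([[221,81],[278,80]])/.948,.045).round(4))
print('fingertips proj',proj(c,[.548,.2896,.0584]),proj(c,[.5473,.2903,.053]))
t=cam('top');m=cv2.inRange(cv2.cvtColor(t['image'],cv2.COLOR_BGR2HSV),(5,150,60),(18,255,255));cv2.imwrite('pics/t5.png',cv2.resize(t['image'][140:260,80:260],None,fx=4,fy=4,interpolation=cv2.INTER_CUBIC))
print(proj(t,[[.548,.2896,.0584],[.5473,.2903,.089],[.5473,.2903,.053]]))
```

```text
[[ 1.000e+00 -1.000e-04 -4.000e-04 -1.000e-04]
 [ 4.000e-04 -2.912e-01  9.567e-01 -1.984e-01]
 [-2.000e-04 -9.567e-01 -2.912e-01  8.100e-02]
 [ 0.000e+00  0.000e+00  0.000e+00  1.000e+00]] [0.54799222 0.28966551 0.05845164]
flange if z .053 [[0.5282 0.2897 0.053 ]
 [0.5672 0.2944 0.053 ]
 [0.5454 0.312  0.053 ]]
rack far corners [[0.5125 0.3231 0.045 ]
 [0.575  0.3307 0.045 ]]
rack far corner w2 [[0.5124 0.3214 0.045 ]
 [0.5753 0.3297 0.045 ]]
fingertips proj [[254.16474756 219.49577563]] [[253.27902696 215.48390202]]
[[162.22190591 184.83833503]
 [159.45811151 182.75086285]
 [162.33674242 185.55259708]]
```

View pics/t5.png

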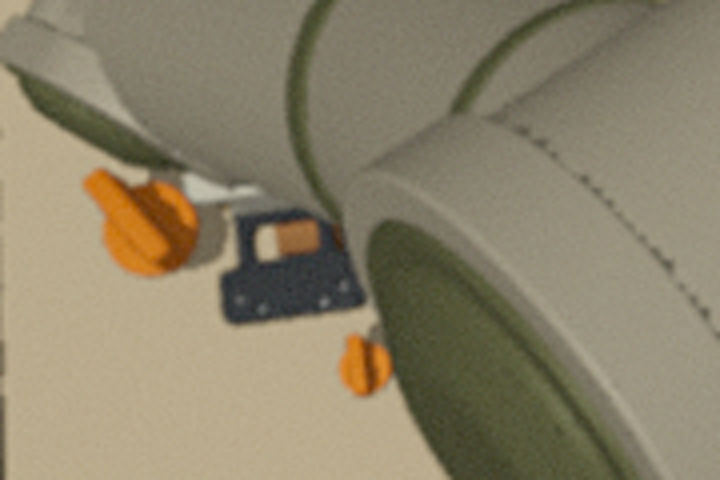

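Run:
```python
from h import *
c=cam('wrist');I=c['image']
for z in(.0584,.07,.08,.09,.1): print(z,proj(c,[[.5488,.297,z],[.548,.2897,z]]).round(0).tolist())
print('wing top far/near edge, flange far edge',proj(c,[[.5447,.3135,.089],[.5465,.2975,.089],[.545,.3115,.053]]).round(0).tolist())
cv2.imwrite('pics/w6.png',cv2.resize(cv2.convertScaleAbs(I[175:275,205:305],alpha=1.8),None,fx=6,fy=6,interpolation=cv2.INTER_CUBIC))
s=cam('scene');print(proj(s,[.548,.2897,.0584]));u,v=proj(s,[.548,.2897,.08])[0].astype(int)
cv2.imwrite('pics/s6.png',cv2.resize(s['image'][v-50:v+50,u-60:u+60],None,fx=6,fy=6,interpolation=cv2.INTER_CUBIC))
```

```text
0.0584 [[257.0, 209.0], [254.0, 219.0]]
0.07 [[257.0, 216.0], [254.0, 226.0]]
0.08 [[257.0, 222.0], [254.0, 233.0]]
0.09 [[257.0, 229.0], [254.0, 240.0]]
0.1 [[257.0, 236.0], [254.0, 248.0]]
wing top far/near edge, flange far edge [[253.0, 200.0], [253.0, 227.0], [254.0, 186.0]]
[[327.04580441 171.41055607]]
```

View pics/s6.png

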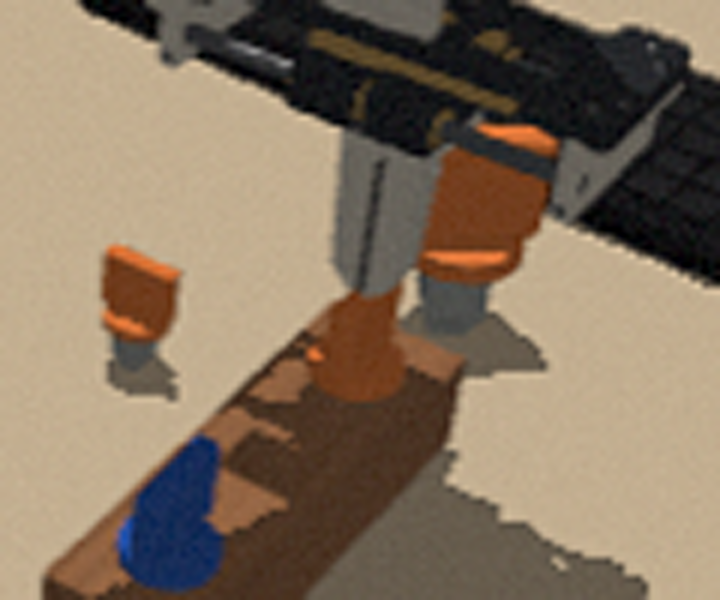

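Request:
jog_arm --rows '[[[0, -8, 0], [0, 0, 0], 60], [[0, -8, 0], [0, 0, 0], 60], [[0, -8, 0], [0, 0, 0], 60], [[0, -8, 0], [0, 0, 0], 60], [[0, -8, 0], [0, 0, 0], 60], [[0, 0, 0], [0, 0, 0], 60], [[0, 12, 0], [0, 0, 0], 60], [[0, 12, 0], [0, 0, 0], 60]]'

```text
time_s: 5.72
eef_pos: [0.5472, 0.2891, 0.045]
tcp_rot: [0.706, 0.042, -0.043, -0.705]
ft_force: [0.2, -0.3, 0.2]
gripper_width: 0.06
```

Request:
jog_arm --rows '[[[0, 6, 0], [0, 0, 0], 60], [[0, 12, 0], [0, 0, 0], 60], [[0, 12, 0], [0, 0, 0], 60]]'

```text
time_s: 6.1
eef_pos: [0.5478, 0.2895, 0.034]
tcp_rot: [0.706, 0.042, -0.043, -0.706]
ft_force: [0.3, 0.0, 0.4]
gripper_width: 0.0601
```

Request:
jog_arm --rows '[[[0, 0, 0], [0, 0, 0], 0], [[0, 0, 0], [0, 0, 0], 0], [[0, 0, 0], [0, 0, 0], 0], [[0, 0, 0], [0, 0, 0], 0], [[0, 0, 0], [0, 0, 0], 0], [[0, 0, 0], [0, 0, 0], 0], [[0, 0, 0], [0, 0, 0], 0], [[0, 0, 0], [0, 0, 0], 0]]' --force 40

```text
time_s: 7.1
eef_pos: [0.548, 0.2896, 0.0345]
tcp_rot: [0.706, 0.042, -0.042, -0.706]
ft_force: [0.1, 0.0, 0.3]
gripper_width: 0.0116
```

Request:
jog_arm --rows '[[[0, -15, 0], [0, 0, 0], 0], [[0, -50, 0], [0, 0, 0], 0], [[0, -90, 0], [0, 0, 0], 0], [[0, -125, -20], [0, -0.03, 0], 0], [[0, -125, -60], [0, -0.06, 0], 0], [[0, -125, -110], [0, -0.1, 0], 0], [[0, -125, -160], [0, -0.145, 0], 0], [[0, -125, -210], [0, -0.145, 0], 0]]'

```text
time_s: 8.1
eef_pos: [0.5733, 0.0796, 0.1605]
tcp_rot: [0.701, 0.094, -0.093, -0.701]
ft_force: [1.1, -0.3, -0.5]
gripper_width: 0.0115
```

Run:
```python
from h import *
print(arm.get_obs()['gripper_width']);tomove([.5185,-.235,.16],15.2)
```

```text
0.011504328950436299
pos [0.5733 0.0796 0.1605] yawx 15.23 shift [-135.5    0.5 -289.1] turn [0.0002 0.0005 0.0008] q [ 0.18  0.52 -0.61  1.94  0.4   0.81 -0.38]
```

Request:
jog_arm --rows '[[[-25, 0, -50], [0, 0, 0], 0], [[-48, 0, -100], [0, 0, 0], 0], [[-70, 0, -150], [0, 0, 0], 0], [[-92, 0, -200], [0, 0, 0], 0], [[-115, 0, -250], [0, 0, 0], 0], [[-135, 0, -285], [0, 0, 0], 0], [[-135, 5, -290], [0, 0, 0], 0], [[-135, 10, -290], [0, 0, 0], 0]]'

```text
time_s: 9.1
eef_pos: [0.5192, -0.2337, 0.1498]
tcp_rot: [-0.701, -0.094, 0.093, 0.701]
ft_force: [0.1, -0.1, -0.5]
gripper_width: 0.0118
```

Run:
```python
from h import *
print(arm.get_obs()['gripper_width'],arm.get_obs()['ft_force']);tomove([.5188,-.236,.128],15.2)
c=cam('wrist');I=c['image']
t=cam('top');s=cam('scene')
for n,k in(('w',c),('s',s)): print(n,proj(k,[[.519,-.235,.1],[.519,-.235,.13]]).round(0).tolist())
v=np.zeros((400,800,3),np.uint8)
for j,k in enumerate((c,s)):
    u,w=np.clip(proj(k,[.519,-.235,.12])[0],50,10000).astype(int)
    cr=k['image'][max(w-50,0):w+50,u-50:u+50]; v[:,j*400:j*400+400]=cv2.resize(cr,(400,400),interpolation=cv2.INTER_CUBIC); print(u,w,cr.shape)
cv2.imwrite('pics/a7.png',cv2.convertScaleAbs(v,alpha=1.4))
```

```text
0.011782053550906503 [ 0.10189894 -0.06879724 -0.50513511]
pos [ 0.5192 -0.2337  0.1498] yawx 15.16 shift [-1.  21.8 -2.1] turn [ 0.0001 -0.0006  0.0009] q [ 0.74  0.52 -0.6   1.97  0.41  0.77  0.17]
w [[254.0, 198.0], [254.0, 211.0]]
s [[134.0, 279.0], [130.0, 268.0]]
253 206 (100, 100, 3)
131 271 (100, 100, 3)
```

View pics/a7.png

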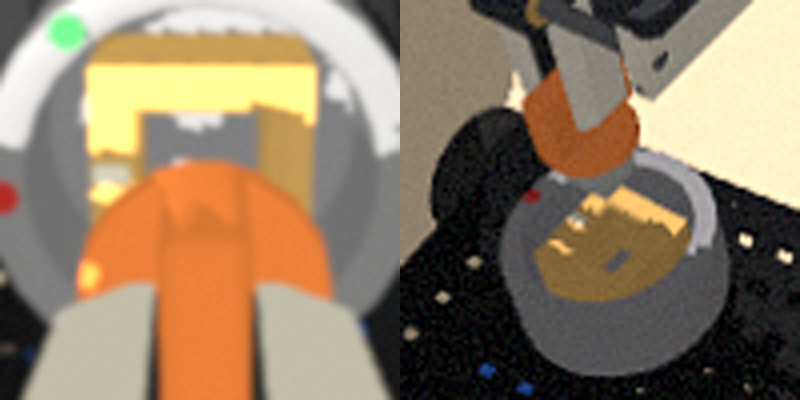

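Run:
```python
from h import *
c=cam('wrist')
f=lambda p:(np.array(p,float)+.5)/4-.5+[203,156]
z=np.array([-np.sin(np.radians(15.2)),np.cos(np.radians(15.2)),0])
print('brass far edge mid -23mm:',plane(c,f([[202,64]]),.1)-.023*z,'hole far -13:',plane(c,f([[199,112]]),.1)-.013*z)
print('flange far -20:',plane(c,f([[205,160]]),.1498+.0185)-.020*z, arm.get_obs()['eef_pos'])
```

```text
brass far edge mid -23mm: [[ 0.51875429 -0.23417102  0.1       ]] hole far -13: [[ 0.51818656 -0.23436308  0.1       ]]
flange far -20: [[ 0.51815037 -0.22947195  0.1683    ]] [ 0.51929153 -0.23241838  0.14962457]
```

Request:
jog_arm --rows '[[[0, 0, -4], [0, 0, 0], 0], [[0, 10, -4], [0, 0, 0], 0], [[0, 20, -4], [0, 0, 0], 0], [[0, 27, -4], [0, 0, 0], 0], [[0, 33, -4], [0, 0, 0], 0], [[0, 39, -4], [0, 0, 0], 0], [[0, 39, -4], [0, 0, 0], 0]]'

```text
time_s: 10.18
eef_pos: [0.5197, -0.2378, 0.11]
tcp_rot: [-0.701, -0.093, 0.094, 0.701]
ft_force: [-0.1, -0.1, -2.0]
gripper_width: 0.0118
```

Request:
jog_arm --rows '[[[0, 4, 0], [0, 0, 0], 0], [[0, 8, 0], [0, 0, 0], 0], [[0, 12, 0], [0, 0, 0], 0], [[0, 12, 0], [0, 0, 0], 0]]'

```text
time_s: 10.68
eef_pos: [0.5197, -0.2379, 0.0981]
tcp_rot: [-0.701, -0.093, 0.094, 0.701]
ft_force: [-0.0, 0.0, -0.9]
gripper_width: 0.0114
```

Request:
jog_arm --rows '[[[0, 3, 0], [0, 0, 0], 0], [[0, 6, 0], [0, 0, 0], 0], [[0, 8, 0], [0, 0, 0], 0], [[0, 8, 0], [0, 0, 0], 0]]'

```text
time_s: 11.18
eef_pos: [0.5198, -0.2379, 0.0903]
tcp_rot: [-0.701, -0.093, 0.094, 0.701]
ft_force: [0.4, 0.7, -1.1]
gripper_width: 0.0118
```

Request:
jog_arm --rows '[[[-0.3, 0, 0], [0, 0.13, 0], 0], [[-0.5, 0, 0], [0, 0.26, 0], 0], [[-0.8, 0, 0.2], [0, 0.39, 0], 0], [[-1, 0, 0.2], [0, 0.52, 0], 0], [[-1.2, 0, 0.4], [0, 0.65, 0], 0], [[-1.4, 0, 0.6], [0, 0.78, 0], 0], [[-1.4, 0, 0.6], [0, 0.78, 0], 0]]'

```text
time_s: 12.05
eef_pos: [0.5186, -0.237, 0.0906]
tcp_rot: [-0.684, 0.18, -0.179, 0.684]
ft_force: [0.4, 3.1, -1.3]
gripper_width: 0.0117
```

Run:
```python
from h import *
o=arm.get_obs();print(o['ft_force'],o['torque'],o['gripper_width']);tomove([.519,-.2365,.0903],15.2)
c=cam('top');h=cv2.cvtColor(c['image'],cv2.COLOR_BGR2HSV)
```

```text
[ 0.37413576  3.1356969  -1.28055687] [ 0.52666581 -0.12865574  0.01884762] 0.011706440675820337
pos [ 0.5186 -0.237   0.0906] yawx -29.41 shift [0.1 0.3 0.7] turn [-2.000e-04 -7.786e-01  0.000e+00] q [ 0.55  0.56 -0.32  2.03  0.3   0.6  -0.49]
```

Request:
jog_arm --rows '[[[-0.2, 0, 0], [0, 0.1, 0], 0], [[-0.4, 0, 0], [0, 0.2, 0], 0], [[-0.6, 0, 0.1], [0, 0.3, 0], 0], [[-0.8, 0, 0.2], [0, 0.4, 0], 0], [[-0.9, 0, 0.2], [0, 0.45, 0], 0], [[-0.9, 0, 0.2], [0, 0.45, 0], 0]]'

```text
time_s: 12.85
eef_pos: [0.5182, -0.2368, 0.0905]
tcp_rot: [-0.627, 0.327, -0.328, 0.627]
ft_force: [1.8, 1.5, -2.4]
gripper_width: 0.012
```

Run:
```python
from h import *
o=arm.get_obs();print(o['ft_force'],o['torque'],o['gripper_width']);tomove([.519,-.2365,.0903],15.2)
```

```text
[ 1.75060979  1.50095287 -2.41087894] [ 0.61286529 -0.52071219  0.05470731] 0.011968577747927863
pos [ 0.5182 -0.2368  0.0905] yawx -55.15 shift [0.2 0.2 0.8] turn [-4.0000e-04 -1.2279e+00  6.0000e-04] q [ 0.47  0.55 -0.2   2.03  0.19  0.58 -0.82]
```

Request:
jog_arm --rows '[[[0, 0, 0], [0, 0.04, 0], 0], [[0, 0, 0], [0, 0.04, 0], 0]]'

```text
time_s: 13.1
eef_pos: [0.5181, -0.2369, 0.0905]
tcp_rot: [-0.62, 0.34, -0.341, 0.62]
ft_force: [3.5, 3.4, -1.8]
gripper_width: 0.0121
```

Run:
```python
from h import *
o=arm.get_obs();print(o['ft_force'],o['torque'],o['gripper_width']);tomove([.519,-.2365,.0903],15.2)
```

```text
[ 3.47036904  3.37489617 -1.81586654] [ 0.86863826 -0.77963176  0.02729265] 0.012133864964698187
pos [ 0.5181 -0.2369  0.0905] yawx -57.57 shift [0.2 0.2 0.9] turn [-4.0000e-04 -1.2701e+00  5.0000e-04] q [ 0.46  0.55 -0.18  2.04  0.18  0.57 -0.85]
```

Request:
jog_arm --rows '[[[0, 0, 0], [0, 0.06, 0], 0], [[0, 0, 0], [0, 0.06, 0], 0]]'

```text
time_s: 13.35
eef_pos: [0.5181, -0.2368, 0.0906]
tcp_rot: [-0.609, 0.358, -0.359, 0.61]
ft_force: [2.9, 4.3, -1.0]
gripper_width: 0.0118
```

Run:
```python
from h import *
o=arm.get_obs();print(o['ft_force'],o['torque'],o['gripper_width']);tomove([.519,-.2365,.0903],15.2)
c=cam('wrist');s=cam('scene');v=np.zeros((400,800,3),np.uint8)
for j,k in enumerate((c,s)):
    u,w=proj(k,[.519,-.235,.11])[0].astype(int); w-=10
    v[:,j*400:j*400+400]=cv2.resize(k['image'][w-50:w+50,u-50:u+50],(400,400),interpolation=cv2.INTER_CUBIC);print(u,w)
cv2.imwrite('pics/a8.png',cv2.convertScaleAbs(v,alpha=1.4))
np.savez('w8.npz',**{k:c[k] for k in('image','Rm','e','K','k1')})
```

```text
[ 2.89287084  4.31506342 -1.02491581] [ 1.01428411 -0.87492506  0.1575506 ] 0.011820211758954648
pos [ 0.5181 -0.2368  0.0906] yawx -60.94 shift [0.1 0.3 0.9] turn [-3.0000e-04 -1.3288e+00  5.0000e-04] q [ 0.45  0.54 -0.17  2.04  0.16  0.57 -0.9 ]
251 219
132 265
```

View pics/a8.png

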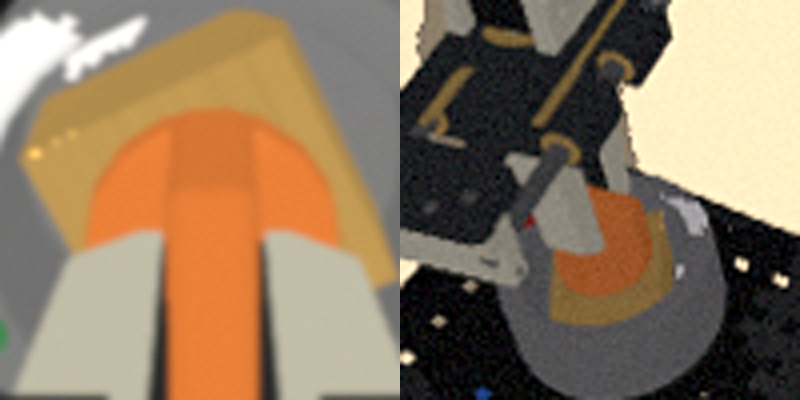

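Run:
```python
from h import *
d=np.load('w8.npz');c={k:d[k] for k in d};c['k1']=float(c['k1'])
f=lambda p:(np.array(p,float)+.5)/4-.5+[201,169]
P=plane(c,f([[22,157],[285,37],[392,285]]),.1);e=P[1]-P[0];g=P[1]-P[2]
print(P.round(4),np.linalg.norm(e),np.degrees([np.arctan2(e[1],e[0]),np.arctan2(g[1],g[0])]))
```

```text
[[ 0.5138 -0.2046  0.1   ]
 [ 0.5512 -0.2314  0.1   ]
 [ 0.5233 -0.2678  0.1   ]] 0.04592512524761835 [-35.56280775  52.55260242]
```

Request:
jog_arm --rows '[[[0, 0, 0], [0, -0.1, 0], 0], [[0, 1, 0], [0, -0.15, 0], 0], [[0, 1, 0], [0, -0.15, 0], 16], [[0, 1, 0], [0, -0.15, 0], 35], [[0, 1, 0], [0, -0.15, 0], 35], [[0, 1, 0], [0, -0.15, 0], 35], [[0, 1, 0], [0, -0.15, 0], 35]]'

```text
time_s: 14.32
eef_pos: [0.5177, -0.2371, 0.0895]
tcp_rot: [0.634, -0.312, 0.312, -0.634]
ft_force: [1.0, 0.2, 0.1]
gripper_width: 0.035
```

Request:
jog_arm --rows '[[[0, -10, 0], [0, 0, 0], 35], [[0, -40, 0], [0, 0, 0], 35], [[0, -90, 0], [0, 0, 0], 35], [[0, -140, 0], [0, 0, 0], 35], [[0, -140, -60], [0, 0, 0], 35], [[0, -140, -60], [0, 0, 0], 35]]'

```text
time_s: 15.08
eef_pos: [0.4668, -0.2768, 0.2308]
tcp_rot: [0.634, -0.314, 0.314, -0.633]
ft_force: [-0.2, -0.7, 0.5]
gripper_width: 0.035
```

Run:
```python
from h import *
o=arm.get_obs();print(o['ft_force'],o['eef_pos'],o['time_s'])
c=cam('wrist');s=cam('scene');v=np.zeros((400,800,3),np.uint8)
for j,k in enumerate((c,s)):
    print(proj(k,[.519,-.235,.11])[0]);u,w=np.clip(proj(k,[.519,-.235,.11])[0],50,[462,334]).astype(int)
    v[:,j*400:j*400+400]=cv2.resize(k['image'][w-50:w+50,u-50:u+50],(400,400),interpolation=cv2.INTER_CUBIC);print(u,w)
cv2.imwrite('pics/a9.png',cv2.convertScaleAbs(v,alpha=1.2))
m=cv2.inRange(cv2.cvtColor(c['image'],cv2.COLOR_BGR2HSV),(5,180,90),(18,255,255));N,l,S,cc=cv2.connectedComponentsWithStats(m)
for i in range(1,N):
    if S[i,4]>100:print(S[i],plane(c,[cc[i]],.12).round(4))
t=cam('top');m=cv2.inRange(cv2.cvtColor(t['image'],cv2.COLOR_BGR2HSV),(105,120,80),(130,255,255))[160:200,200:250]
P=np.argwhere(m)[:,::-1]+[200,160];print('blue',len(P), P.mean(0) if len(P) else None)
```

```text
[-0.21755549 -0.66060744  0.51913825] [ 0.46676109 -0.2768003   0.23077009] 15.075
[251.83648911 109.1816505 ]
251 109
[132.45053732 275.17226714]
132 275
[234  87  39  51 833] [[ 0.5158 -0.2406  0.12  ]]
blue 226 [222.42920354 178.38053097]
```

Run:
```python
from h import *
c=cam('wrist');h=cv2.cvtColor(c['image'],cv2.COLOR_BGR2HSV)
box=np.zeros(h.shape[:2],np.uint8);box[60:165,195:310]=255
def rect(lo,hi,z):
    m=cv2.inRange(h,lo,hi)&box;m=cv2.morphologyEx(m,cv2.MORPH_OPEN,np.ones((2,2)))
    p=np.argwhere(m)[:,::-1];P=plane(c,p,z)[:,:2].astype(np.float32)*1000
    return len(p),np.round(np.r_[cv2.minAreaRect(cv2.convexHull(P))[0],cv2.minAreaRect(P)[1],cv2.minAreaRect(P)[2]],1)
print('brass',rect((19,80,60),(32,255,255),.1))
for z in(.108,.144): print('orange',z,rect((5,180,60),(17,255,255),z))
# wing top: brightest orange
m=cv2.inRange(h,(5,180,60),(17,255,255))&box
V=h[...,2][m>0];print('V pct',np.percentile(V,[5,25,50,75,95]))
```

```text
brass (663, array([ 496. , -224.6,   48.2,  101.5,   60.1]))
orange 0.108 (938, array([ 517.8, -240.1,   38.7,   38. ,   81.5]))
orange 0.144 (938, array([ 519.7, -238.3,   34.3,   33.7,   81.5]))
V pct [163. 169. 172. 177. 243.]
```

Run:
```python
from h import *
c=cam('wrist');h=cv2.cvtColor(c['image'],cv2.COLOR_BGR2HSV)
m=cv2.inRange(h,(17,110,80),(32,255,255));b=np.zeros_like(m);b[60:165,195:310]=m[60:165,195:310]
N,l,S,cc=cv2.connectedComponentsWithStats(b)
for i in range(1,N):
    if S[i,4]>30:print(S[i],plane(c,[cc[i]],.1).round(4)[0,:2])
u=np.isin(l,[i for i in range(1,N) if S[i,4]>30 and np.linalg.norm(plane(c,[cc[i]],.1)[0,:2]-[.519,-.235])<.03])
P=plane(c,np.argwhere(u)[:,::-1],.1)[:,:2].astype(np.float32)*1000;print(cv2.minAreaRect(P))
sg=cam('scene');H=cv2.cvtColor(sg['image'],cv2.COLOR_BGR2HSV);o=cv2.inRange(H,(5,170,60),(17,255,255))[235:310,95:170]
q=np.argwhere(o)[:,::-1]+[95,235];print('scene orange rows/cols',q.min(0),q.max(0),'pred flange near edge/wing top',[proj(sg,[.518+dx,-.236+dy,z]).round(0).tolist() for dx,dy,z in((.013,-.015,.1),(0,0,.144),(0.02,0.011,.144),(-.02,-.011,.144))])
```

```text
[257  87  25  50 342] [ 0.5342 -0.2461]
[225  94  23  27 277] [ 0.5173 -0.2152]
[249  96   8  28 173] [ 0.5245 -0.2301]
[235 126  12  18  96] [ 0.4941 -0.2384]
((519.2855224609375, -236.03314208984375), (46.50386047363281, 47.096397399902344), 56.03327560424805)
scene orange rows/cols [114 260] [145 289] pred flange near edge/wing top [[[130.0, 288.0]], [[128.0, 263.0]], [[140.0, 266.0]], [[115.0, 259.0]]]
```

```bash
python3 -c "
from bench import arm;print(arm.hand_in())"
```

```text
the job is handed in; nothing more can be done
None
```

The orange key is seated in the rover's socket and the socket is turned clockwise to its stop. The gripper is open and clear, and I handed the job in at about 15 s. The interface gave no verdict, so the results below are my own last checks.

**Last checks:**
- **Switch:** the brass square turned about 49° from its starting position. The mark and the red dot put the starting angle at about 5°, so the switch is at about 0.94 rad. The turning torque also rose above the friction value at the end of the turn, as it would at the stop.
- **Key in the socket:** in the scene picture the key covers rows 260–289, against a prediction of 259–288 for a key fully home. The gripper height at release also put the tip about 30 mm deep. The flange looks about 4 mm off the socket centre, within the 10 mm limit. I did not measure its tilt separately.
- **Blue key:** it shows at the same pixel in the top camera as at the start (222.4, 178.3 then; 222.4, 178.4 now).

**What went wrong or disagreed:**
- **First grasp:** it missed. The fingertips really end about 30 mm short of the stated tool point, so they closed just above the wing. I saw this in the pictures, went about 24 mm lower, and the second grasp held at 11.6 mm.
- **Last picture:** the final close-up could not be viewed because the 12-picture limit was reached. The last checks are therefore numbers from colour masks rather than something I looked at.

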